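# Park the slicer's spring lock and slide its carriage out

## Task

Unlock the food slicer for cleaning: pull its black bar-shaped locking knob up, turn it counter-clockwise and ease it down into the rest notch so that it stays up by itself when let go; feel for the notch, and do not force the plunger hard against its stop or the ring, nor let it snap. Then slide the carriage all the way left to its stop, with the knob still parked. Leave the food around the slicer where it is.

Things in the scene. Friction and masses are not known exactly. Their poses are not given: they have to be found in the camera images.
- slicer: food slicer, fixed: grey base 230 x 320 mm, white motor housing and round blade guard (147 mm high) on its far side, aluminium carriage on two rods before them. Origin under the base's middle at worktop height; x points from its front to the motor housing, y left along the rods, z up. The locking knob's axis stands at x -85, y -100 mm here
- neck: aluminium bracket at the slicer's front, 62 x 52 mm, top 80 mm above the worktop, fixed to the slicer, with a steel sleeve (47 mm diameter) that guides the plunger and carries a crowned ring; origin on the plunger's axis at worktop height, axes as the slicer's
- ring_rim (a point): centre of the ring's highest rim, 102 mm above the worktop, outer radius 23 mm. Turned counter-clockwise from its locked angle the pin passes a gap with no rim, 0.14 rad of high rim (plunger 14 mm up), the rest notch with upright sides (plunger seated 9 mm up), then 0.57 rad of high rim
- notch_ring (a point): same point as the ring rim's centre, axes as the slicer's. The ring was clamped by hand: the notch's middle lies anywhere from 0.60 to 1.40 rad of turn from the slicer's x axis to the knob's x axis (and again half a turn on, for the pin's other end); the seated pin has about 0.05 rad of play to either side
- plunger: vertical spring plunger, steel stem 10 mm thick, bolt at its lower end; same axis as the bracket. All the way down it locks the carriage, 7 mm up it is clear of it. The spring pulls it down with 6 N when down, 13 N when 18 mm up, at its hard upper stop. A cross pin 4 mm thick, 47 mm long, parallel to the knob's bar, 42 mm below the knob's centre, moves with the knob
- knob_grip (a point): centre of the black locking knob on the plunger: a bar 40 mm long (its x), 14 mm wide (y), 20 mm tall, this point 132 mm above the worktop when down. The bar starts within 0.1 rad of the slicer's x axis; it is pulled straight up and turns counter-clockwise seen from above (positive about z) up to 1.9 rad. Pinch it across its width
- carriage_handle (a point): centre of the grip of the upright black handle on the carriage: round, 20 mm diameter, from 98 to 134 mm above the worktop, this point at 115 mm; at the start 70 mm further along the slicer's x and 95 mm further along its y than the knob
- carriage (a joint): travel of the carriage along the slicer's y in m: 0 locked at the right end, 0.09 at the stop on the left; about 2 N of friction, stays where it is left
- cheese_1_mid (a point): wrapped block of cheese, 73 x 102 x 37 mm, loose bystander; this point at its centre
- tub_1_mid (a point): small yoghurt tub, 72 mm wide, 71 mm tall, loose bystander; this point at its centre
- lemon_1_mid (a point): lemon, 72 x 57 x 58 mm, loose bystander; this point at its centre
- garlic_1_mid (a point): garlic bulb, 55 mm, loose bystander; this point at its centre
- tin_2_mid (a point): flat oblong fish tin, 63 x 105 x 29 mm, loose bystander; this point at its centre

How it is judged:
On the way:
1. the locking knob is let go and stays up in its rest notch, the carriage still at the right (z of knob_grip in the frame of slicer between 0.1393 and 0.1435 m and contact force between the fingers and plunger below 0.3 N and value of joint carriage below 0.02 m), for 0.3 s.
At the end, for the whole second after the job is handed in: The knob stands in the rest notch (plunger 9 mm up; 7.3 to 11.5 mm accepted) untouched, and the carriage rests within 6 mm of its left stop (z of knob_grip in the frame of slicer between 0.1393 and 0.1435 m and contact force between the fingers and plunger below 0.3 N and value of joint carriage above 0.084 m and velocity of joint carriage below 0.01 m/s).
It fails at once if the plunger is forced or snapped against its bracket, ring or stop with more than 40 N (contact force between plunger and neck above 40 N).
It fails at once if the plunger is let go to snap down under its spring, faster than 0.35 m/s (velocity of joint plunger below -0.35 m/s).
It fails at once if a bystander is moved by more than 30 mm (distance of any of cheese_1_mid, tub_1_mid, lemon_1_mid, garlic_1_mid, tin_2_mid from where it was at the start of the episode above 0.03 m).
It also fails if it takes over 70 s, if anything falls off the work surface, if the arm or the gripper's body presses on something with over 40 N, if the wrist force passes 120 N, or if a joint passes its speed limit or range.

## Robot

A 7-joint arm with a two-finger parallel gripper is mounted at the origin on a cart in front of the work surface, level with it; the furniture and walls round the work are solid. World frame = base frame: x ahead of the robot, y to its left, z up, the work surface at z = 0. Lengths are in m, angles in rad, forces in N, time in s.
With the tool pointing down it reaches from about 0.425 to 0.925 m from the base axis. Payload 6.8 kg.
Tool frame: the origin (TCP) lies at the very end of the fingers, on their centre line; the grasp point (between the pads) lies 19 mm behind it; z points along the fingers, y is the line along which they close (so a half turn about z gives the same grasp; the last joint's range is limited). The gripper opens to 88 mm and grips with 3 to 60 N. Pads are 20 mm wide; open, the fingers measure 115 mm over their backs; the gripper's body (75 mm by 178 mm) begins 61 mm behind the grasp point.
Start: joints at [-1.35, 0.477, 0.022, 1.555, -0.011, 1.109, -0.083], TCP at [0.218, 0.639, 0.223] pointing down, gripper open.
Joint ranges: [-2.96, 2.96], [-0.34, 2.1], [-1.41, 1.46], [0.24, 2.44], [-1.37, 4.51], [0.17, 1.92], [-2.96, 2.96]. Speed limits (rad/s): [2.39, 2.39, 3.14, 3.14, 3.14, 3.14, 3.14].

## Interface

Orientations are given as [roll, pitch, yaw] about the fixed x, y, z axes, in that order (R = Rz(yaw) Ry(pitch) Rx(roll)).
In Python, from bench import ctrl, viewer gives the robot as it stands. The module is installed in compiled form; this text tells all that it offers.
- The arm moves only by the tool play_rows, never from a script. Its arguments are lists of equal length, an entry for each row: "dp": the shift along the tool's x, y, z as a fraction of full scale, a list of three; "yaw": the turn about the tool's z as a fraction of full scale; "hand": the opening, from 0 (shut) to 1 (fully open). In form: {"dp": [[x, y, z], ...], "yaw": [yaw, ...], "hand": [hand, ...]}. A call has 1 to 20 rows; each row is the pose to reach, as a shift and turn from the pose commanded when the call began, along the tool's axes at that moment, turning the shorter way round; what a row does not reach only later rows make up. Full scale, the value 1, is 0.5 m for a shift and pi rad for a turn. A row lasts 1/8 s, in which the tool goes at most 62.5 mm and 10.7 degrees, less where a joint would pass 70% of its speed; a pose out of reach is approached as far as the arm can. A call with a number of a shift or a turn outside -1 to 1 is refused whole. A call with a gripper value outside its range is refused whole. The fingers move at their own pace and stop on an object; "grip_force" is the grip in N (left out, the last holds). Time passes only in rows, so rows that repeat a pose let the fingers close. It gives the time, the measured TCP pose, the force, the opening and the grip force at its end, in the units of the state.
- ctrl.get_obs(): the state, without advancing time (a new reading comes with each control period).
- viewer.get_image(name): name is "scene" or "top" or "wrist"; returns a dict with "pixels" (400x640x3 uint8, blue, green, red), "fx", "fy", "cx", "cy" (pixels), "R" (3x3) and "t" (3): a world point X has camera coordinates R X + t. Camera axes: x right, y down, z forward; pixel columns grow to the right and rows downward; lengths in m; the calibration is good to about 2 mm. A picture is of the moment at which its call begins. There is no depth.
- ctrl.finish_job(): hands the job in; it is judged then, once.
The state is a dict: "t": time; "joint_positions": joint angles; "joint_velocities": joint speeds; "joint_torque": joint torques, N m; "tcp_pos": TCP position; "ee_rot": TCP orientation; "contact_force": force on the tool from outside, world axes, zero at the start; "torque": the same for the moment, N m; "gripper_width": opening from 0.0 (shut) to 1.0 (fully open); "grasp_force": force on a finger pad.
Only numpy, scipy, OpenCV 4.12 (cv2) and the standard library are available. Lean on these libraries where they do the work, as an engineer would, in place of code of your own. Each camera call takes 0.05 s, during which the arm holds its last target. There are 200 camera calls.

## Working session

There is one attempt and no reset: what is moved stays moved. The work goes in short steps, Python scripts to look and compute and a tool call to move; the robot and the scene stay as the last step left them, time stands still between calls to the robot, and variables do not carry over. Pictures are saved under pics/ and viewed, at most 10 in all, crops included, and the job is handed in when it is done.

Besides the shell and the picture viewer there is one more tool, called after "Call:" as name(argument=value, ...), one argument or row to a line, values as JSON. play_rows: Moves the arm, as the interface text tells. Its arguments: {"type":"object","properties":{"dp":{"type":"array"},"yaw":{"type":"array"},"hand":{"type":"array"},"grip_force":{"type":"number"}},"required":["dp","yaw","hand"]}

```bash
mkdir -p pics
python3 - <<'E'
from bench import ctrl, viewer
import cv2,numpy as np
o=ctrl.get_obs(); print(o['t'],o['tcp_pos'],o['ee_rot'],o['contact_force'],o['gripper_width'])
for n in ("scene","top"):
    d=viewer.get_image(n); cv2.imwrite(f"pics/{n}0.png",d["pixels"]); np.savez(f"{n}0.npz",**d)
    print(n,d['fx'],d['fy'],d['cx'],d['cy'],np.round(d['R'],3).tolist(),np.round(d['t'],3), np.round(-d['R'].T@d['t'],3))
E
```

```text
0.0 [0.21777876 0.63826106 0.22168415] [-3.13976856e+00  1.44599240e-04  2.81282129e+00] [ 1.07157855  0.03039659 -0.3862636 ] 1.001549352606105
scene 500.63248645180977 500.63248645180977 319.37773735195395 200.3853742031047 [[0.871, -0.491, 0.006], [-0.305, -0.551, -0.776], [0.384, 0.675, -0.63]] [-0.414  0.302  0.95 ] [ 0.087 -0.678  0.836]
top 435.4040855346836 435.4040855346836 318.06688005612415 201.37321586811584 [[0.002, -1.0, 0.015], [-0.99, -0.004, -0.143], [0.143, -0.015, -0.99]] [0.05  0.547 1.22 ] [0.367 0.071 1.285]
```

View pics/top0.png

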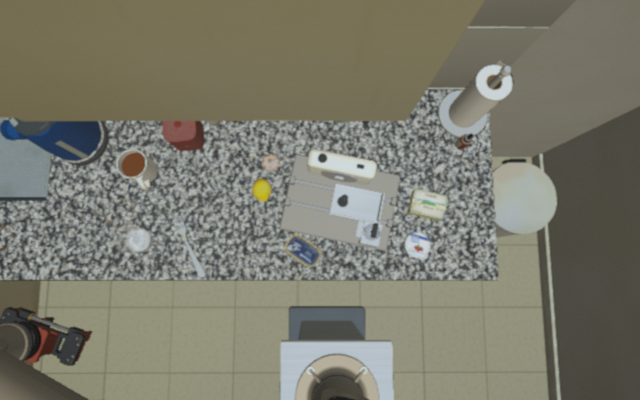

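View pics/scene0.png

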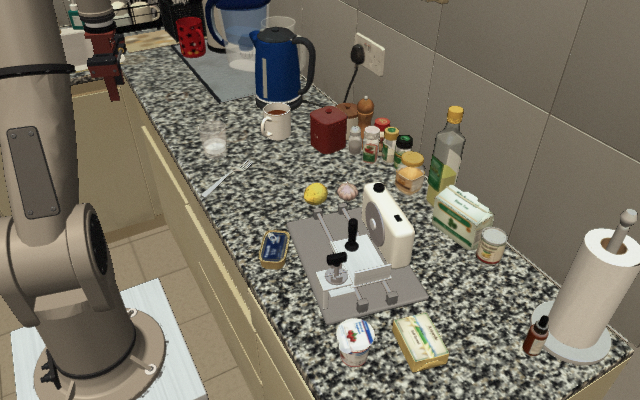

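Run:
```python
import cv2,numpy as np
a=cv2.imread("pics/top0.png")[140:265,270:410]; b=cv2.imread("pics/scene0.png")[180:330,270:440]
a=cv2.resize(a,(560,500),interpolation=cv2.INTER_CUBIC)
cv2.imwrite("pics/topc.png",a)
b=cv2.resize(b,(680,600),interpolation=cv2.INTER_CUBIC); cv2.imwrite("pics/scenec.png",b)
```

```text
(no output)
```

View pics/topc.png

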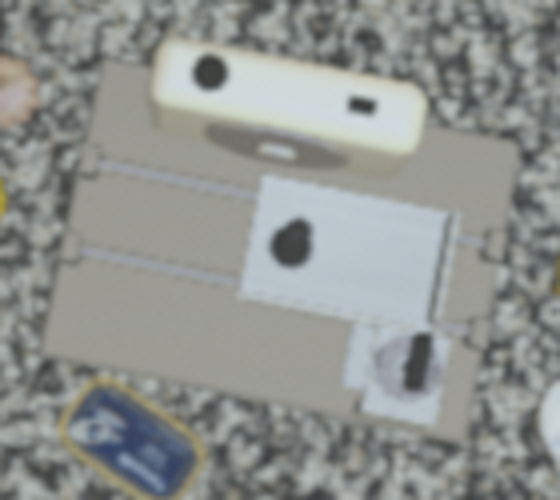

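View pics/scenec.png

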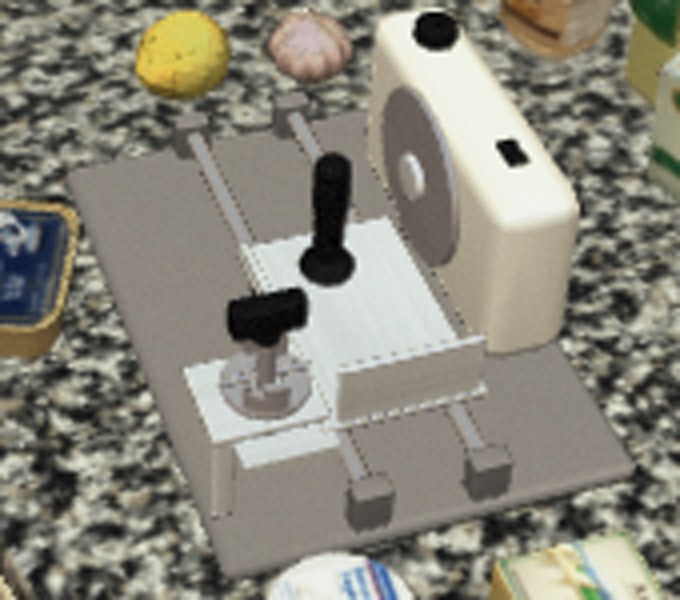

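```bash
cat > h.py <<'E'
import numpy as np, cv2
def ray(d,uv):
    r=d['R'].T@np.array([(uv[0]-d['cx'])/d['fx'],(uv[1]-d['cy'])/d['fy'],1]); return -d['R'].T@d['t'], r
def atz(d,uv,z):
    c,r=ray(d,uv); return c+r*(z-c[2])/r[2]
def tri(d1,u1,d2,u2):
    A=[];b=[]
    for d,u in((d1,u1),(d2,u2)):
        c,r=ray(d,u); r=r/np.linalg.norm(r); P=np.eye(3)-np.outer(r,r); A.append(P);b.append(P@c)
    return np.linalg.lstsq(np.vstack(A),np.hstack(b),rcond=None)[0]
E
python3 - <<'E'
from h import *
T=dict(np.load("top0.npz"));S=dict(np.load("scene0.npz"))
tp=lambda x,y:((x+.5)/4-.5+270,(y+.5)/4-.5+140)
sp=lambda x,y:((x+.5)/4-.5+270,(y+.5)/4-.5+180)
for z in(0.0,.015):
    c=np.array([atz(T,tp(*p),z)[:2] for p in((103,62),(520,143),(465,440),(45,352))])
    print(z,c.round(4).tolist(),[np.linalg.norm(c[i]-c[(i+1)%4]).round(4) for i in range(4)],c.mean(0))
    e=c[0]-c[1]; f=c[3]-c[2]; g=c[0]-c[3]; h=c[1]-c[2]
    print([np.arctan2(-v[0],v[1]) for v in(e,f)],[np.arctan2(v[1],v[0]) for v in(g,h)])
    yaw=np.mean([np.arctan2(-v[0],v[1]) for v in(e,f)]+[np.arctan2(v[1],v[0]) for v in(g,h)])
    R=np.array([[np.cos(yaw),-np.sin(yaw)],[np.sin(yaw),np.cos(yaw)]])
    print("knob pred",c.mean(0)+R@[-.085,-.1],"handle",c.mean(0)+R@[-.015,-.005],yaw)
print("knob tri",tri(T,tp(418,363),S,sp(268,317)),"top at z.142",atz(T,tp(418,362),.142))
print("handle top tri",tri(T,tp(297,235),S,sp(332,160)))
a=atz(T,tp(424,338),.142);b=atz(T,tp(411,388),.142);print("bar yaw",np.arctan2((a-b)[1],(a-b)[0]),np.linalg.norm(a-b))
E
```

```text
0.0 [[0.6935, 0.1201], [0.6325, -0.1948], [0.4096, -0.1486], [0.4736, 0.1609]] [np.float64(0.3208), np.float64(0.2276), np.float64(0.316), np.float64(0.2237)] [ 0.55228433 -0.01556286]
[np.float64(-0.19126992844859214), np.float64(-0.20381579372339562)] [np.float64(-0.1835009709136455), np.float64(-0.20446492800834626)]
knob pred [ 0.44945637 -0.09711905] handle [ 0.53659826 -0.01754964] -0.19576290527349488
0.015 [[0.6897, 0.1196], [0.6294, -0.1917], [0.4091, -0.146], [0.4723, 0.1599]] [np.float64(0.317), np.float64(0.225), np.float64(0.3124), np.float64(0.2211)] [ 0.55011768 -0.01455576]
[np.float64(-0.1912699284485921), np.float64(-0.20381579372339567)] [np.float64(-0.1835009709136454), np.float64(-0.20446492800834593)]
knob pred [ 0.44728973 -0.09611194] handle [ 0.53443162 -0.01654253] -0.19576290527349477
knob tri [ 0.45702549 -0.0965041   0.13017167] top at z.142 [ 0.45585382 -0.09436953  0.142     ]
handle top tri [ 0.54314109 -0.01671656  0.13408994]
bar yaw -0.2702174098303848 0.03420398821442061
```

Call:
play_rows(
  dp=[
    [-0.16,-0.12,-0.02],
    [-0.32,-0.25,-0.04],
    [-0.48,-0.37,-0.06],
    [-0.639,-0.496,-0.06],
    [-0.639,-0.496,-0.06],
    [-0.639,-0.496,-0.06],
    [-0.639,-0.496,-0.06],
    [-0.639,-0.496,-0.06],
    [-0.639,-0.496,-0.06],
    [-0.639,-0.496,-0.06],
    [-0.639,-0.496,-0.06],
  ],
  yaw=[0.05,0.1,0.15,0.2,0.25,0.3,0.35,0.4,0.45,0.478,0.478],
  hand=[0.5,0.5,0.5,0.5,0.5,0.5,0.5,0.5,0.5,0.5,0.5],
)

```text
t: 1.48
tcp_pos: [0.44, 0.3009, 0.2524]
ee_rot: [-3.141, 0.001, 1.312]
contact_force: [0.8, -0.7, -0.2]
gripper_width: 0.5
grasp_force: 0.0
```

Run:
```python
from bench import ctrl
o=ctrl.get_obs()
for k in('t','joint_positions','tcp_pos','ee_rot','contact_force'): print(k,o[k])
```

```text
t 1.475
joint_positions [-1.07523806  0.21969519  0.42292887  1.88209913 -0.10251215  1.06152048
 -0.86991482]
tcp_pos [0.44000935 0.30086158 0.25235447]
ee_rot [-3.14127341e+00  5.85195581e-04  1.31205083e+00]
contact_force [ 0.76133106 -0.68974634 -0.19961475]
```

Call:
play_rows(
  dp=[
    [-0.1,0.03,0.01],
    [-0.2,0.06,0.02],
    [-0.3,0.09,0.03],
    [-0.4,0.125,0.04],
    [-0.5,0.155,0.05],
    [-0.6,0.185,0.06],
    [-0.7,0.217,0.065],
    [-0.757,0.234,0.065],
    [-0.757,0.234,0.065],
    [-0.757,0.234,0.065],
    [-0.757,0.234,0.065],
    [-0.757,0.234,0.065],
  ],
  yaw=[0.05,0.1,0.15,0.2,0.25,0.3,0.35,0.4,0.45,0.494,0.494,0.494],
  hand=[0.5,0.5,0.5,0.5,0.5,0.5,0.5,0.5,0.5,0.5,0.5,0.5],
)

```text
t: 2.98
tcp_pos: [0.4561, -0.0947, 0.2201]
ee_rot: [-3.142, 0.0, -0.237]
contact_force: [-0.2, -1.0, -1.2]
gripper_width: 0.494
grasp_force: 0.0
```

Run:
```python
from bench import ctrl,viewer
import cv2,numpy as np
o=ctrl.get_obs()
for k in('t','joint_positions','tcp_pos','ee_rot','contact_force'): print(k,o[k])
d=viewer.get_image("wrist"); cv2.imwrite("pics/w1.png",d["pixels"]); np.savez("w1.npz",**d)
```

```text
t 2.975
joint_positions [-0.72010608  0.16348624  0.89530653  2.0815873  -0.15543253  0.96306026
 -1.54988524]
tcp_pos [ 0.45610264 -0.09470429  0.22010504]
ee_rot [-3.14153083e+00  1.42703507e-04 -2.36984903e-01]
contact_force [-0.2049708  -0.96012374 -1.18416044]
```

View pics/w1.png

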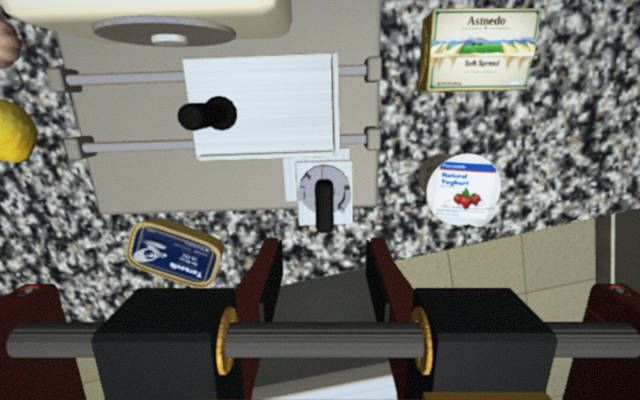

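Run:
```python
from h import *
d=dict(np.load("w1.npz"))
g=d['pixels'][170:240,285:365]; m=(g.max(2)<60).astype(np.uint8)
n,l,s,c=cv2.connectedComponentsWithStats(m); i=1+np.argmax(s[1:,4]); print(s[i],c[i]+[285,170])
cn=np.argwhere(l==i)[:,::-1]; print(cv2.minAreaRect(cn.astype(np.float32)))
for v in range(s[i][1],s[i][1]+s[i][3],6):
    x=cn[cn[:,1]==v][:,0]; print(v+170,x.min()+285,x.max()+285)
cv2.imwrite("pics/w1c.png",cv2.resize(d['pixels'][140:240,280:360],(480,600),interpolation=cv2.INTER_CUBIC))
print("cam",-d['R'].T@d['t'])
```

```text
[ 25  10  24  60 911] [324.14709111 207.30625686]
((38.86585235595703, 39.20731735229492), (22.086305618286133, 58.970436096191406), 6.340191841125488)
180 319 328
186 316 332
192 315 332
198 316 332
204 316 332
210 316 332
216 317 332
222 317 332
228 317 332
234 310 332
cam [ 0.53435072 -0.11396004  0.38130501]
```

View pics/w1c.png

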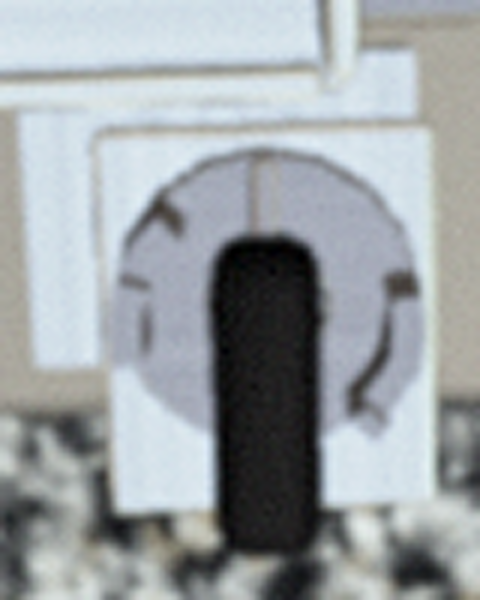

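Run:
```python
from h import *
d=dict(np.load("w1.npz"))
y=-.196;R=np.array([[np.cos(y),np.sin(y)],[-np.sin(y),np.cos(y)]])
for uv,z in(((324,180),.122),((324,180),.142),((324.5,231.5),.142),((323.9,192),.142),((324.6,228),.142)): print(uv,z,atz(d,uv,z))
P=lambda x,y:((x+.5)/6-.5+280,(y+.5)/6-.5+140)
# sleeve circle: fit ellipse pts at z=.102/.080 
pts=np.array([atz(d,P(*p),.100)[:2] for p in((262,150),(180,188),(125,245),(105,300),(340,180),(400,235),(420,300))])
A=np.c_[2*pts,np.ones(len(pts))];s=np.linalg.lstsq(A,(pts**2).sum(1),rcond=None)[0];c=s[:2];print("ring c",c,"r",np.sqrt(s[2]+c@c))
for z in (.102,.093):
  for p in((155,205),(180,228),(122,278),(148,282),(147,310),(147,350),(390,275),(415,275),(400,295),(388,330),(352,408),(375,430),(262,150),(262,230)):
    q=R@(atz(d,P(*p),z)[:2]-c); print(z,p,"r %.1f ang %.2f"%(1e3*np.hypot(*q),np.arctan2(q[1],q[0])))
```

```text
(324, 180) 0.122 [ 0.47498545 -0.09956748  0.122     ]
(324, 180) 0.142 [ 0.47956425 -0.10067757  0.142     ]
(324.5, 231.5) 0.142 [ 0.44032731 -0.0916048   0.142     ]
(323.9, 192) 0.142 [ 0.47078081 -0.09848308  0.142     ]
(324.6, 228) 0.142 [ 0.44308786 -0.09234766  0.142     ]
ring c [ 0.46013591 -0.09561575] r 0.022462399678289977
0.102 (155, 205) r 22.2 ang 0.72
0.102 (180, 228) r 17.4 ang 0.71
0.102 (122, 278) r 20.9 ang 1.27
0.102 (148, 282) r 17.2 ang 1.24
0.102 (147, 310) r 16.8 ang 1.49
0.102 (147, 350) r 17.6 ang 1.83
0.102 (390, 275) r 18.9 ang -1.29
0.102 (415, 275) r 22.3 ang -1.34
0.102 (400, 295) r 19.6 ang -1.46
0.102 (388, 330) r 17.9 ang -1.74
0.102 (352, 408) r 18.9 ang -2.44
0.102 (375, 430) r 23.7 ang -2.43
0.102 (262, 150) r 23.9 ang -0.03
0.102 (262, 230) r 12.5 ang -0.02
0.093 (155, 205) r 21.2 ang 0.80
0.093 (180, 228) r 16.3 ang 0.81
0.093 (122, 278) r 21.1 ang 1.38
0.093 (148, 282) r 17.3 ang 1.38
0.093 (147, 310) r 17.4 ang 1.63
0.093 (147, 350) r 19.1 ang 1.95
0.093 (390, 275) r 18.8 ang -1.42
0.093 (415, 275) r 22.5 ang -1.45
0.093 (400, 295) r 20.0 ang -1.58
0.093 (388, 330) r 18.9 ang -1.87
0.093 (352, 408) r 21.4 ang -2.52
0.093 (375, 430) r 26.3 ang -2.50
0.093 (262, 150) r 22.2 ang -0.03
0.093 (262, 230) r 10.4 ang -0.01
```

Call:
play_rows(
  dp=[
    [0.008,0,0.05],
    [0.008,0,0.1],
    [0.008,0,0.14],
    [0.008,0,0.17],
    [0.008,0,0.19],
    [0.008,0,0.2],
    [0.008,0,0.208],
    [0.008,0,0.208],
    [0.008,0,0.208],
  ],
  yaw=[-0.005,-0.005,-0.005,-0.005,-0.005,-0.005,-0.005,-0.005,-0.005],
  hand=[0.5,0.5,0.5,0.5,0.5,0.5,0.5,0.5,0.5],
  grip_force=10,
)

```text
t: 4.15
tcp_pos: [0.4603, -0.0959, 0.1165]
ee_rot: [-3.141, -0.001, -0.225]
contact_force: [-0.4, -0.7, 0.3]
gripper_width: 0.501
grasp_force: 0.0
```

Call:
play_rows(
  dp=[
    [0,0,0],
    [0,0,0],
    [0,0,0],
    [0,0,0],
    [0,0,0],
    [0,0,0],
    [0,0,0],
    [0,0,0],
    [0,0,0],
  ],
  yaw=[0,0,0,0,0,0,0,0,0],
  hand=[0.3,0.22,0.18,0.14,0.1,0.05,0.05,0.05,0.05],
  grip_force=10,
)

```text
t: 5.28
tcp_pos: [0.46, -0.0958, 0.1162]
ee_rot: [-3.142, 0.0, -0.225]
contact_force: [0.8, 0.5, 0.6]
gripper_width: 0.161
grasp_force: 10.0
```

Call:
play_rows(
  dp=[
    [0,0,0],
    [0,0,0],
    [0,0,-0.004],
    [0,0,-0.008],
    [0,0,-0.012],
    [0,0,-0.016],
    [0,0,-0.02],
    [0,0,-0.02],
  ],
  yaw=[0,0,0,0,0,0,0,0],
  hand=[0.05,0.05,0.05,0.05,0.05,0.05,0.05,0.05],
  grip_force=30,
)

```text
t: 6.28
tcp_pos: [0.4599, -0.0958, 0.1261]
ee_rot: [-3.142, 0.0, -0.225]
contact_force: [2.6, 0.0, -10.1]
gripper_width: 0.159
grasp_force: 30.0
```

Call:
play_rows(
  dp=[
    [0,0,-0.003],
    [0,0,-0.006],
    [0,0,-0.009],
    [0,0,-0.012],
    [0,0,-0.012],
  ],
  yaw=[0,0,0,0,0],
  hand=[0.05,0.05,0.05,0.05,0.05],
)

```text
t: 6.9
tcp_pos: [0.4598, -0.0958, 0.1321]
ee_rot: [-3.142, 0.0, -0.225]
contact_force: [1.8, 0.1, -13.4]
gripper_width: 0.159
grasp_force: 30.0
```

Call:
play_rows(
  dp=[
    [0,0,0],
    [0,0,0],
    [0,0,0],
    [0,0,0],
    [0,0,0],
    [0,0,0],
    [0,0,0],
    [0,0,0],
    [0,0,0],
    [0,0,0],
    [0,0,0],
    [0,0,0],
  ],
  yaw=[-0.03,-0.06,-0.09,-0.12,-0.15,-0.18,-0.21,-0.24,-0.27,-0.3,-0.337,-0.337],
  hand=[0.05,0.05,0.05,0.05,0.05,0.05,0.05,0.05,0.05,0.05,0.05,0.05],
)

```text
t: 8.4
tcp_pos: [0.459, -0.0932, 0.1315]
ee_rot: [-3.137, -0.001, 0.836]
contact_force: [0.7, 9.1, -12.6]
gripper_width: 0.16
grasp_force: 30.0
```

Call:
play_rows(
  dp=[
    [0,0,0.001],
    [0,0,0.002],
    [0,0,0.003],
    [0,0,0.004],
    [0,0,0.005],
    [0,0,0.006],
    [0,0,0.006],
  ],
  yaw=[0,0,0,0,0,0,0],
  hand=[0.05,0.05,0.05,0.05,0.05,0.05,0.05],
)

```text
t: 9.28
tcp_pos: [0.459, -0.0932, 0.1285]
ee_rot: [-3.137, -0.0, 0.835]
contact_force: [1.2, 8.7, -12.2]
gripper_width: 0.159
grasp_force: 30.0
```

Call:
play_rows(
  dp=[
    [0.0014,-0.0024,0],
    [0.0028,-0.0047,0],
    [0.0028,-0.0047,0.001],
    [0.0028,-0.0047,0.002],
    [0.0028,-0.0047,0.003],
    [0.0028,-0.0047,0.004],
    [0.0028,-0.0047,0.004],
  ],
  yaw=[0,0,0,0,0,0,0],
  hand=[0.05,0.05,0.05,0.05,0.05,0.05,0.05],
)

```text
t: 10.15
tcp_pos: [0.4589, -0.0928, 0.127]
ee_rot: [-3.141, 0.0, 0.834]
contact_force: [0.3, 5.2, -11.7]
gripper_width: 0.16
grasp_force: 30.0
```

Call:
play_rows(
  dp=[
    [0,0,0.001],
    [0,0,0.002],
    [0,0,0.002],
  ],
  yaw=[0,0,0],
  hand=[0.05,0.05,0.05],
)

```text
t: 10.52
tcp_pos: [0.459, -0.0928, 0.126]
ee_rot: [-3.141, -0.0, 0.834]
contact_force: [1.7, 5.7, -11.8]
gripper_width: 0.156
grasp_force: 30.0
```

Call:
play_rows(
  dp=[
    [0,0,0.001],
    [0,0,0.002],
    [0,0,0.002],
  ],
  yaw=[0,0,0],
  hand=[0.05,0.05,0.05],
)

```text
t: 10.9
tcp_pos: [0.4589, -0.0928, 0.1251]
ee_rot: [-3.14, -0.0, 0.834]
contact_force: [-0.0, 4.7, -9.1]
gripper_width: 0.158
grasp_force: 30.0
```

Call:
play_rows(
  dp=[
    [0,0,0.001],
    [0,0,0.002],
    [0,0,0.002],
  ],
  yaw=[0,0,0],
  hand=[0.05,0.05,0.05],
)

```text
t: 11.28
tcp_pos: [0.4591, -0.0928, 0.1247]
ee_rot: [-3.14, -0.001, 0.833]
contact_force: [-2.2, 4.8, -1.0]
gripper_width: 0.158
grasp_force: 30.0
```

Call:
play_rows(
  dp=[
    [0,0,0],
    [0,0,0],
    [0,0,0],
  ],
  yaw=[0,0,0],
  hand=[0.05,0.05,0.05],
  grip_force=5,
)

```text
t: 11.65
tcp_pos: [0.4591, -0.0929, 0.1247]
ee_rot: [-3.14, -0.0, 0.833]
contact_force: [-1.8, 5.9, -1.9]
gripper_width: 0.156
grasp_force: 5.0
```

Call:
play_rows(
  dp=[
    [0,0,0],
    [0,0,0],
    [0,0,0],
    [0,0,0],
    [0,0,0],
    [0,0,0],
  ],
  yaw=[0,0,0,0,0,0],
  hand=[0.2,0.3,0.4,0.5,0.5,0.5],
)

```text
t: 12.4
tcp_pos: [0.4593, -0.0933, 0.1241]
ee_rot: [3.142, 0.0, 0.834]
contact_force: [0.7, 0.1, -0.7]
gripper_width: 0.501
grasp_force: 0.0
```

Call:
play_rows(
  dp=[
    [0,0,-0.02],
    [0,0,-0.05],
    [0,0,-0.1],
    [0,0,-0.16],
    [0,0,-0.2],
    [0,0,-0.2],
    [0,0,-0.2],
  ],
  yaw=[0,0,0,0,0,0,0],
  hand=[0.5,0.5,0.5,0.5,0.5,0.5,0.5],
)

```text
t: 13.28
tcp_pos: [0.4589, -0.0931, 0.2239]
ee_rot: [-3.141, 0.0, 0.834]
contact_force: [0.0, 0.2, 0.1]
gripper_width: 0.498
grasp_force: 0.0
```

Run:
```python
from h import *
from bench import viewer,ctrl
o=ctrl.get_obs(); print(o['tcp_pos'],o['joint_positions'])
d=viewer.get_image("wrist"); np.savez("w2.npz",**d)
s=viewer.get_image("scene")
def pr(d,X):
    q=d['R']@X+d['t']; return np.round([d['fx']*q[0]/q[2]+d['cx'],d['fy']*q[1]/q[2]+d['cy']],1)
a=s['pixels'][220:320,300:400]
b=d['pixels'][60:360,150:500].copy()
for z in (.142,.151): print(z,"scene",pr(s,np.array([.4572,-.0952,z])),"wrist",pr(d,np.array([.4572,-.0952,z])))
im=np.hstack([cv2.resize(a,(400,400),interpolation=cv2.INTER_CUBIC),cv2.resize(b,(400,400))]); cv2.imwrite("pics/c2.png",im)
```

```text
[ 0.45885945 -0.09310953  0.22390206] [-0.46032313  0.13422798  0.5854614   2.06047458 -0.08996096  0.97126213
 -0.56522986]
0.142 scene [336.  254.2] wrist [323.  212.5]
0.151 scene [336.1 250.9] wrist [323.  216.5]
```

View pics/c2.png

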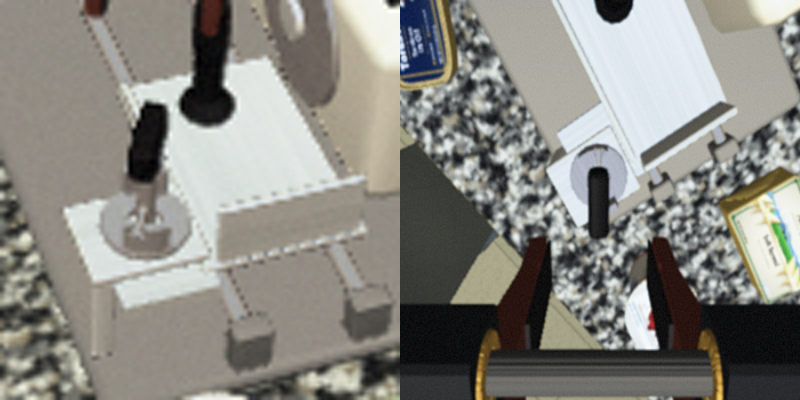

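Call:
play_rows(
  dp=[
    [0.08,0.008,0],
    [0.15,0.015,0],
    [0.2,0.02,0],
    [0.23,0.0226,0],
    [0.23,0.0226,0],
    [0.23,0.0226,0],
    [0.23,0.0226,0],
    [0.23,0.0226,0],
    [0.23,0.0226,0.06],
    [0.23,0.0226,0.12],
    [0.23,0.0226,0.17],
    [0.23,0.0226,0.21],
    [0.23,0.0226,0.235],
    [0.23,0.0226,0.244],
    [0.23,0.0226,0.244],
  ],
  yaw=[0.045,0.09,0.135,0.18,0.225,0.27,0.315,0.328,0.328,0.328,0.328,0.328,0.328,0.328,0.328],
  hand=[0.6,0.6,0.6,0.6,0.6,0.6,0.6,0.6,0.6,0.6,0.6,0.6,0.6,0.6,0.6],
)

```text
t: 15.25
tcp_pos: [0.545, -0.0158, 0.1023]
ee_rot: [3.142, -0.0, -0.197]
contact_force: [-0.4, -0.6, -0.2]
gripper_width: 0.602
grasp_force: 0.0
```

Call:
play_rows(
  dp=[
    [0,0,0],
    [0,0,0],
    [0,0,0],
    [0,0,0],
    [0,0,0],
    [0,0,0],
    [0,0,0],
    [0,0,0],
  ],
  yaw=[0,0,0,0,0,0,0,0],
  hand=[0.45,0.38,0.32,0.27,0.2,0.1,0.1,0.1],
  grip_force=8,
)

```text
t: 16.25
tcp_pos: [0.5449, -0.0158, 0.1022]
ee_rot: [3.142, -0.0, -0.197]
contact_force: [-0.9, -0.6, 1.6]
gripper_width: 0.226
grasp_force: 8.0
```

Call:
play_rows(
  dp=[
    [0,-0.01,0],
    [0,-0.02,0],
    [0,-0.035,0],
    [0,-0.05,0],
    [0,-0.065,0],
    [0,-0.08,0],
    [0,-0.095,0],
    [0,-0.11,0],
    [0,-0.125,0],
    [0,-0.14,0],
    [0,-0.15,0],
    [0,-0.16,0],
    [0,-0.168,0],
    [0,-0.174,0],
    [0,-0.174,0],
  ],
  yaw=[0,0,0,0,0,0,0,0,0,0,0,0,0,0,0],
  hand=[0.1,0.1,0.1,0.1,0.1,0.1,0.1,0.1,0.1,0.1,0.1,0.1,0.1,0.1,0.1],
)

```text
t: 18.12
tcp_pos: [0.5627, 0.0704, 0.1022]
ee_rot: [-3.141, -0.001, -0.196]
contact_force: [5.8, -1.6, -3.0]
gripper_width: 0.225
grasp_force: 8.0
```

Call:
play_rows(
  dp=[
    [0,-0.003,0],
    [0,-0.006,0],
    [0,-0.009,0],
    [0,-0.01,0],
    [0,-0.01,0],
  ],
  yaw=[0,0,0,0,0],
  hand=[0.1,0.1,0.1,0.1,0.1],
)

```text
t: 18.75
tcp_pos: [0.563, 0.072, 0.1022]
ee_rot: [3.139, -0.001, -0.199]
contact_force: [3.8, -8.4, -0.4]
gripper_width: 0.223
grasp_force: 8.0
```

Call:
play_rows(
  dp=[
    [0,0,0],
    [0,0,0],
    [0,0,0],
    [0,0,0],
    [0,0,-0.03],
    [0,0,-0.08],
    [0,0,-0.14],
    [0,0,-0.2],
    [0,0,-0.25],
    [0,0,-0.25],
  ],
  yaw=[0,0,0,0,0,0,0,0,0,0],
  hand=[0.35,0.5,0.6,0.6,0.6,0.6,0.6,0.6,0.6,0.6],
)

```text
t: 20.0
tcp_pos: [0.5642, 0.0746, 0.2297]
ee_rot: [-3.139, -0.004, -0.197]
contact_force: [-0.0, 0.2, 0.3]
gripper_width: 0.599
grasp_force: 0.0
```

Run:
```python
from h import *
from bench import viewer
d=viewer.get_image("wrist"); s=viewer.get_image("scene")
cv2.imwrite("pics/c3.png",np.hstack([cv2.resize(s['pixels'][180:330,270:420],(400,400),interpolation=cv2.INTER_CUBIC),cv2.resize(d['pixels'],(400,250)) if 0 else cv2.copyMakeBorder(cv2.resize(d['pixels'],(400,250)),0,150,0,0,0)]))
```

```text
(no output)
```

View pics/c3.png

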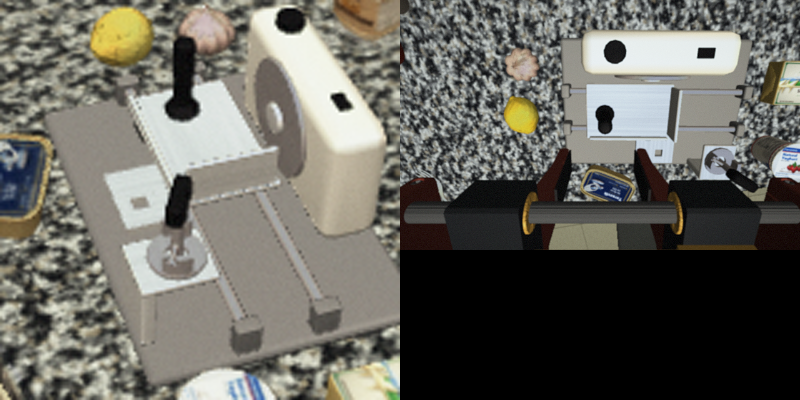

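The carriage is at the left stop: its handle is at about (183,75) in the left panel. The knob still stands raised and turned at (178,200), and the food is where it was.

```bash
python3 -c "
from bench import ctrl
print(ctrl.finish_job())"
```

```text
the job is handed in; nothing more can be done
None
```

The locking knob is parked in its rest notch, the carriage is at its left stop, the food was left where it was, and the job is handed in; no verdict came back.

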